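# Lock the loose hand tools away in the bench chest

## Robot

A 6-joint arm with a two-finger parallel gripper is mounted at the origin on a cart in front of the work surface, level with it; the furniture and walls round the work are solid. World frame = base frame: x ahead of the robot, y to its left, z up, the work surface at z = 0. Lengths are in m, angles in rad, forces in N, time in s.
With the tool pointing down it reaches from about 0.225 to 0.725 m from the base axis. Payload 3.1 kg.
Tool frame: the origin (TCP) lies at the very end of the fingers, on their centre line; the grasp point (between the pads) lies 19 mm behind it; z points along the fingers, y is the line along which they close (so a half turn about z gives the same grasp; the last joint's range is limited). The gripper opens to 85 mm and grips with 20 to 120 N. Pads are 22 mm wide; open, the fingers measure 114 mm over their backs; the gripper's body (76 mm by 85 mm) begins 54 mm behind the grasp point. The pads swing forward as they close: fully open they stand 13 mm farther back than shut.
Start: joints at [-1.31, 0.048, 0.099, 1.622, 0, 1.443], TCP at [0.199, -0.486, 0.231] pointing down, gripper open.
Joint ranges: [-2.91, 2.91], [-0.99, 1.94], [-1.21, 1.42], [-2.12, 2.29], [-1.49, 1.47], [-3.14, 3.14]. Speed limits (rad/s): [2.79, 2.79, 3.14, 3.14, 3.14, 3.14].

## Interface

Orientations are given as a rotation vector (axis times angle).
In Python, from plant import ctrl gives the robot as it stands. The module is installed in compiled form; this text tells all that it offers. Calls block until the motion is done:
- ctrl.movep(position, orientation): joint-space move of the TCP to a pose.
- ctrl.movel(position, feed=0.15, attitude=None, until_force=None): straight line of the TCP; attitude=None keeps the orientation; feed is the mean speed in m/s. With until_force (N) it stops when the force on the tool has changed by that much, and returns True; else False.
- ctrl.movej(angles): joint-space move.
- ctrl.command_gripper(opening, effort=None): finger opening in m; effort is the grip in N (None keeps the last); returns when the fingers have stopped.
- ctrl.sleep(seconds).
- ctrl.ik(position, orientation): joint angles nearest the present ones, or None.
- ctrl.observe(): the state.
- ctrl.read_camera(name): name is "side" or "top"; returns the picture (400x640x3 uint8, red, green, blue); there is no depth.
- ctrl.camera_model(name): a dict with "K" (3x3 intrinsics, pixels), "dist" ([k1, k2, p1, p2, k3] as OpenCV has them; the pictures are not rectified), "rvec" (rotation vector, rad) and "tvec" (3), from world to camera coordinates, as OpenCV has them. Camera axes: x right, y down, z forward; pixel columns grow to the right and rows downward; lengths in m; the calibration is good to about 2 mm. A picture is of the moment at which its call begins. camera_model takes no time and is no camera call.
A pose or a line that the arm cannot do raises ctrl.MotionError and nothing moves.
- ctrl.finish_job(): hands the job in; it is judged then, once.
The state is a dict: "t": time; "q": joint angles; "qvel": joint speeds; "joint_efforts": joint torques, N m; "tcp_pos": TCP position; "ee_rot": TCP orientation; "contact_force": force on the tool from outside, world axes, zero at the start; "torque": the same for the moment, N m; "width": finger opening in m; "finger_force": force on a finger pad.
Only numpy, scipy, OpenCV 4.12 (cv2) and the standard library are available. Lean on these libraries where they do the work, as an engineer would, in place of code of your own. Each camera call takes 0.05 s, during which the arm holds its last target. There are 200 camera calls.

## Task

Put the hand tools that are lying on the black work mat (the yellow and red box cutters and the stapler, as many as are out) away in the green-lined compartment of the grey chest. Pull the red lock bolt right out, slide the clear cover that is over the green compartment fully behind the other cover, lay every tool inside on the green side, then slide the cover fully shut and push the bolt fully home. Leave the stock on the yellow side and the other things on the bench where they are.

Things in the scene. Friction and masses are not known exactly. Their poses are not given: they have to be found in the camera images.
- stock_chest: fixed grey chest, 205 mm deep (x), 398 mm long (y). Origin on the bench under the middle of the 6 mm partition (y = 0); x to the back, away from the robot, y to its left, z up. Two compartments 175 (x) by 190 mm (y), centred at y = +98 and -98 mm. Front, end and partition walls 52 mm high, back 69; top of the upper cover 69. The bolt's bracket reaches to x = -162 mm
- left_cover (a joint): clear cover, aluminium frame, over the left (+y) compartment, upper track; 0 = shut, grows as it slides to -y of the chest, over the right cover; 0.175 m = fully open (all but 21 mm next to the partition is then uncovered). 2 N to move; stays where left; held shut (4 mm play) while the bolt is home
- right_cover (a joint): the same over the right (-y) compartment, lower track; 0 = shut, grows as it slides to +y of the chest, under the left cover; 0.175 m = fully open (all but 21 mm next to the partition is then uncovered)
- left_cover_tab (a point): centre of the black upright tab at the front outer corner of the left cover, 15 mm below its top; the tab is 14 mm (chest x) by 34 mm (chest y), its top 100 mm above the bench; moves with the cover. Axes as the chest's
- right_cover_tab (a point): the same tab on the right cover
- lock_bolt (a joint): lock bolt in the middle of the chest's front; 0 = home, its tongue between the covers' front frames so that neither can slide; grows as it is pulled to -x of the chest, 0.028 m = fully out; covers are free beyond 0.020. 2 N to move, stays where left. Goes home only with both covers shut (within 4 mm)
- lock_bolt_grip (a point): centre of the red grip bar on the bolt: 14 mm (chest x) by 40 mm (chest y) by 22 mm high, centre 86 mm above the bench; moves with the bolt. Axes as the chest's
- green_liner: green floor liner, 170 x 184 x 3 mm, centred in the compartment that the tools go into (left or right, differs from start to start). Origin at the centre of its underside, 5 mm above the bench (tools rest 8 mm above the bench); axes as the chest's
- yellow_liner: yellow floor liner of the other compartment, same size
- work_mat: black rubber work mat fixed on the bench, 168 (x) x 270 (y) x 2 mm, on which the tools lie; origin at the centre of its underside, x away from the robot, y to the left. Just behind its far (+x) edge stands the blue bag sealer, 340 mm long and 100 mm high with its black arm down; the arm's end points at the chest's right end: keep a wide gripper clear of it
- yellow_cutter_mid (a point): middle of the yellow box cutter, 22 wide x 161 long x 16 mm high (its body 12 mm high), 8 mm above its underside; lies along its own y axis; x across it, z up when lying flat. May be absent
- red_cutter_mid (a point): middle of the red box cutter, same size, 8 mm above its underside; lies along its own y axis; x across it, z up when lying flat. May be absent
- stapler_mid (a point): middle of the teal stapler, 28 wide (24 at the top) x 122 long x 36 mm high, 18 mm above its underside; lies along its own y axis; x across it, z up when lying flat. May be absent
- stock_tape: red tape roll, 100 mm across, 37 mm high, lying in the yellow compartment; origin at centre of its underside. Leave alone
- stock_calculator: grey calculator, 116 x 70 x 15 mm, lying in the yellow compartment; origin at centre of its underside. Leave alone
- cream_jar: jar with pink lid, 53 mm across, 46 mm high, on the bench behind the sealer and the chest's right end; origin at centre of its underside. Leave alone

How it is judged:
By the outcome, as a careful person would: the job done as asked, in the order asked, and still so for the second after the job is handed in, with the robot touching nothing.
Of yellow_cutter, red_cutter, stapler only 2 to 3 are there at a start; the rules pass over those that are not, and their reading is None.
At some moment in a run one of yellow_cutter, red_cutter, stapler may be knocked a few centimetres aside while the robot is not near it.
It also fails if it takes over 210 s, if anything falls off the work surface, if the arm or the gripper's body presses on something with over 40 N, if the wrist force passes 120 N, or if a joint passes its speed limit or range.

## Working session

There is one attempt and no reset: what is moved stays moved. The work goes in short steps, each a Python script; the robot and the scene stay as the last script left them, time stands still between calls to the robot, and variables do not carry over. Pictures are saved under pics/ and viewed, at most 14 in all, crops included, and the job is handed in when it is done.

```bash
mkdir -p pics; ls; python3 - <<'E'
from plant import ctrl
import cv2
for n in("top","side"):
    cv2.imwrite(f"pics/{n}0.png",ctrl.read_camera(n)[:,:,::-1]); m=ctrl.camera_model(n); print(n,m)
s=ctrl.observe();print(s['t'],s['ee_rot'],s['width'])
E
```

```text
pics
top {'K': array([[461.9822099 ,   0.        , 326.62773179],
       [  0.        , 461.9822099 , 201.07807539],
       [  0.        ,   0.        ,   1.        ]]), 'dist': array([-0.0927689,  0.       ,  0.       ,  0.       ,  0.       ]), 'rvec': array([ 2.19893217, -2.16433495,  0.04459839]), 'tvec': array([0.04104198, 0.52093518, 1.43364027])}
side {'K': array([[479.03588245,   0.        , 315.69018618],
       [  0.        , 479.03588245, 194.63231168],
       [  0.        ,   0.        ,   1.        ]]), 'dist': array([-0.10445004,  0.        ,  0.        ,  0.        ,  0.        ]), 'rvec': array([ 0.54727297,  2.35676495, -1.54015816]), 'tvec': array([ 0.4315619 , -0.00470224,  1.48632708])}
0.1 [-3.08028722e+00 -6.06384136e-01  2.42514821e-04] 0.0852519523800414
```

View pics/top0.png

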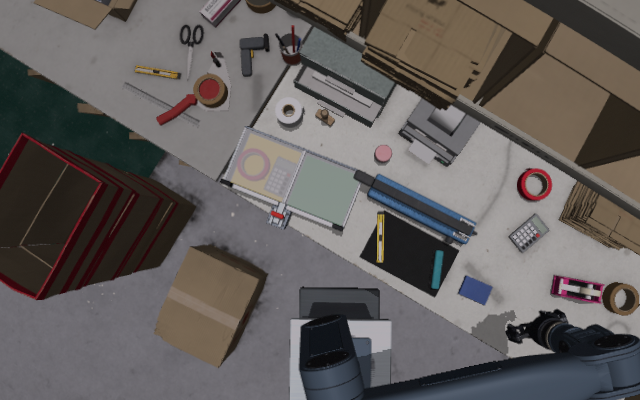

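View pics/side0.png

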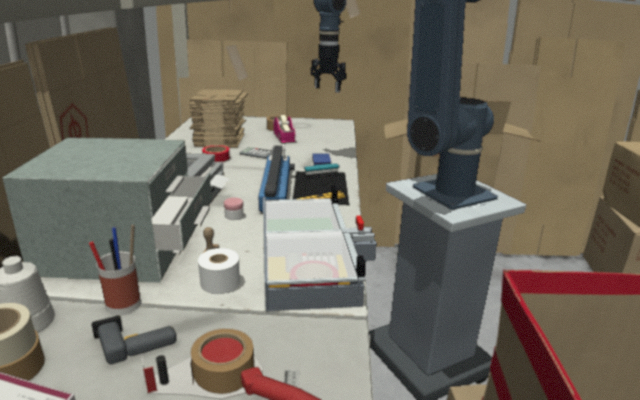

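The green compartment is the chest's right one, at about (325,190) in the top view. The yellow cutter is at (380,237) and the stapler at (437,269); there is no red cutter on the mat. Next I'll enlarge both views.

```bash
python3 - <<'E'
import cv2
a=cv2.imread("pics/top0.png");b=cv2.imread("pics/side0.png")
cv2.imwrite("pics/t1.png",cv2.resize(a[110:310,210:490][:, :],None,fx=2.85,fy=2.85,interpolation=cv2.INTER_CUBIC))
cv2.imwrite("pics/s1.png",cv2.resize(b[145:315,220:400],None,fx=3.5,fy=3.5,interpolation=cv2.INTER_CUBIC))
E
```

```text
(no output)
```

View pics/t1.png

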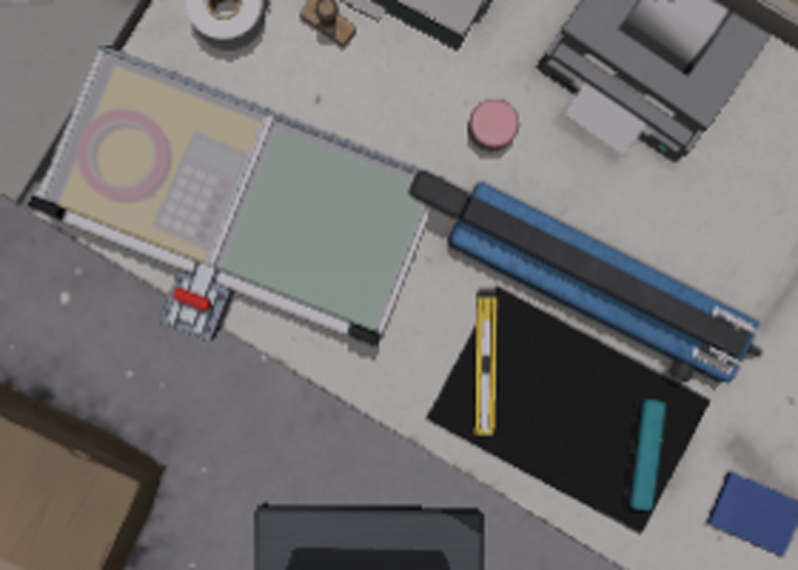

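View pics/s1.png

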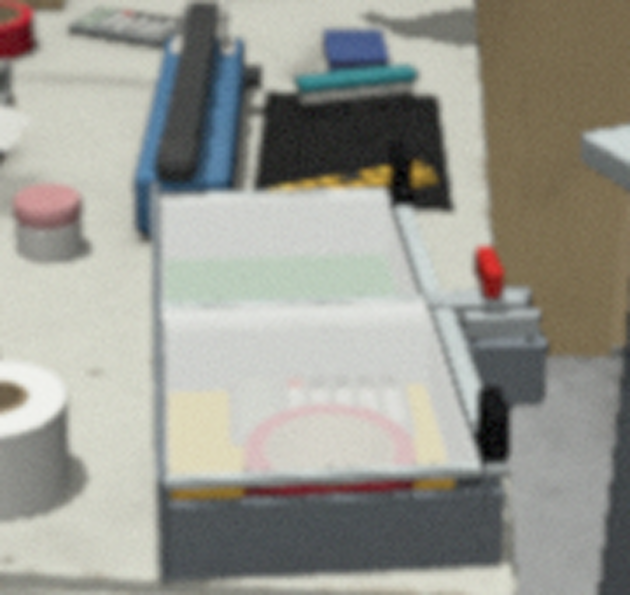

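```bash
cat > h.py <<'E'
import numpy as np, cv2
from plant import ctrl
from scipy.spatial.transform import Rotation as R
def cam(n):
    m=ctrl.camera_model(n); Rm=cv2.Rodrigues(m["rvec"])[0]; return m,Rm,np.array(m["tvec"]).ravel()
def ray(n,uv):
    m,Rm,t=cam(n); p=cv2.undistortPoints(np.array([[uv]],float),m["K"],m["dist"])[0,0]
    d=Rm.T@np.r_[p,1]; return -Rm.T@t, d/np.linalg.norm(d)
def atz(n,uv,z):
    o,d=ray(n,uv); return o+d*(z-o[2])/d[2]
def tri(ut,us):
    o1,d1=ray("top",ut);o2,d2=ray("side",us)
    s=np.linalg.lstsq(np.c_[d1,-d2],o2-o1,rcond=None)[0]
    a,b=o1+s[0]*d1,o2+s[1]*d2; return (a+b)/2,np.linalg.norm(a-b)
def proj(n,P):
    m=ctrl.camera_model(n); return cv2.projectPoints(np.atleast_2d(np.array(P,float)),m["rvec"],m["tvec"],m["K"],m["dist"])[0][:,0]
def pic(n,name,box=None,f=1):
    a=ctrl.read_camera(n)[:,:,::-1]
    if box: a=a[box[1]:box[3],box[0]:box[2]]
    cv2.imwrite(f"pics/{name}.png",cv2.resize(a,None,fx=f,fy=f,interpolation=cv2.INTER_CUBIC))
def T(x,y): return [210+(x+.5)/2.85-.5,110+(y+.5)/2.85-.5]
def S(x,y): return [220+(x+.5)/3.5-.5,145+(y+.5)/3.5-.5]
E
python3 - <<'E'
from h import *
np.set_printoptions(precision=4,suppress=True)
print("cams",ray("top",[320,200])[0],ray("side",[320,200])[0])
for n,a,b in[("grip",(191,299),(489,272)),("ltab",(46,206),(493,424)),("rtab",(365,333),(402,175)),("stap c",(648,455),(357,77)),("cut a",(487,296),(270,187)),("cut b",(484,434),(437,172)),("jar",(494,124),(47,202))]:
    print(n,*tri(T(*a),S(*b)))
for n,p,z in[("grip",(191,299),.097),("ltab",(46,206),.1),("rtab",(365,333),.1),("backL",(103,48),.069),("backR",(428,174),.069),("ca",(487,296),.016),("cb",(484,434),.016),("sa",(654,401),.038),("sb",(642,509),.038),("mat",(428,417),.002),("mat",(640,531),.002),("mat",(709,403),.002),("mat",(498,288),.002),("sealer tip",(412,190),.1),("sealer tip",(416,172),.1)]:
    print(n,atz("top",T(*p),z))
E
```

```text
cams [0.4336 0.021  1.4629] [1.0143 1.017  0.5765]
grip [0.4736 0.1962 0.0874] 0.0008828122481622328
ltab [0.569  0.3537 0.0855] 0.0007034277157247995
rtab [0.4395 0.0143 0.0785] 0.002917987942633832
stap c [ 0.3136 -0.2944  0.0348] 0.0004322538295181631
cut a [ 0.484  -0.1197  0.0226] 0.0010100229406936295
cut b [ 0.3302 -0.1179  0.0097] 0.0049770018164427545
jar [ 0.6709 -0.124   0.042 ] 0.0017513229844930596
grip [0.473  0.1952 0.097 ]
ltab [0.5678 0.35   0.1   ]
rtab [0.4406 0.0137 0.1   ]
backL [0.7432 0.3009 0.069 ]
backR [ 0.6108 -0.051   0.069 ]
ca [ 0.4837 -0.1202  0.016 ]
cb [ 0.3328 -0.1186  0.016 ]
sa [ 0.3723 -0.2999  0.038 ]
sb [ 0.256  -0.2879  0.038 ]
mat [ 0.3495 -0.0578  0.002 ]
mat [ 0.2273 -0.2937  0.002 ]
mat [ 0.3692 -0.3694  0.002 ]
mat [ 0.4933 -0.1336  0.002 ]
sealer tip [ 0.5899 -0.033   0.1   ]
sealer tip [ 0.6088 -0.0369  0.1   ]
```

Triangulated heights agree with the text: grip 0.087, tabs about 0.08, stapler top about 0.035. The chest yaw is about -20.6°. First step is to pull the bolt.

```bash
cat >> h.py <<'E'
CY=np.deg2rad(-20.6); cx=np.array([np.cos(CY),np.sin(CY),0]); cy=np.array([-np.sin(CY),np.cos(CY),0])
O=np.array([.579,.155,0])
def C(x,y,z): return O+x*cx+y*cy+[0,0,z]
def down(yaw): return (R.from_euler('z',yaw)*R.from_euler('x',np.pi)).as_rotvec()
def go(p,yaw):
    best=None
    for y in(yaw,yaw+np.pi,yaw-np.pi):
        q=ctrl.ik(np.array(p),down(y))
        if q is not None and (best is None or abs(q[5])<abs(best[0][5])): best=(q,y)
    print("q6",round(best[0][5],2)); ctrl.movep(np.array(p),down(best[1])); return best[1]
def st(msg=""):
    s=ctrl.observe(); print(msg,round(s['t'],1),np.round(s['tcp_pos'],4),"w",round(s['width'],4),"F",np.round(s['contact_force'],1),"ff",np.round(s['finger_force'],1))
def line(p,**k):
    r=ctrl.movel(np.array(p),**k); st(f"line {r}"); return r
E
python3 - <<'E'
from h import *
g=np.array([.473,.1955,0])
ctrl.movel(np.array(ctrl.observe()['tcp_pos'])+[0,0,.05])
go(g+[0,0,.2],CY+np.pi/2); st()
ctrl.command_gripper(.045,30)
if not line(g+[0,0,.079],feed=.1,until_force=8):
    ctrl.command_gripper(.005,30); st("grip")
    line(g+[0,0,.079]-.030*cx,feed=.04,until_force=25)
    ctrl.command_gripper(.03); st()
    p=np.array(ctrl.observe()['tcp_pos']); line(p+[0,0,.12])
pic("top","t2",(210,110,490,310),2.85)
E
```

```text
q6 -0.95
 3.2 [0.4733 0.1949 0.2   ] w 0.0858 F [ 0.1 -1.1 -0. ] ff 0.0
line False 5.0 [0.4738 0.1957 0.08  ] w 0.0448 F [ 0.2  0.2 -0.9] ff 0.0
grip 5.4 [0.4736 0.1956 0.0798] w 0.0133 F [-0.5 -1.2  2.7] ff 33.0
line False 6.3 [0.4482 0.2053 0.0797] w 0.0133 F [ 9.8 -3.  -0.2] ff 32.7
 6.6 [0.4431 0.2061 0.0778] w 0.0297 F [-0.2 -0.2 -0.1] ff 0.0
line False 7.5 [0.4425 0.2059 0.1967] w 0.0297 F [ 0.2 -0.2  0.8] ff 0.0
```

View pics/t2.png

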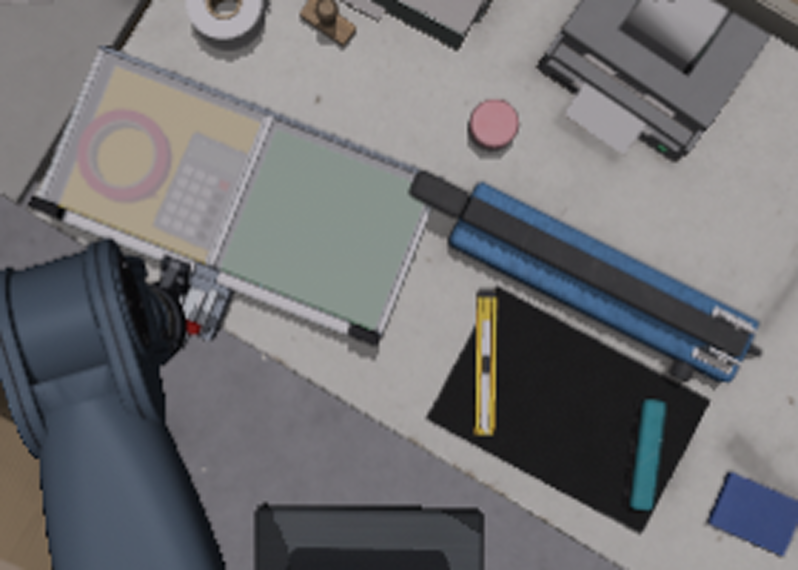

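The bolt is out: it moved about 27 mm and then met the stop with 10 N, and its red bar is now at (193,328). The tools have not moved. Next is the right cover, by its tab at (365,333).

```bash
python3 - <<'E'
from h import *
g=np.array([.440,.014,0])
go(g+[0,0,.2],CY+np.pi/2)
ctrl.command_gripper(.045,40)
if not line(g+[0,0,.079],feed=.1,until_force=8):
    ctrl.command_gripper(.005,40); st("grip")
    p=np.array(ctrl.observe()['tcp_pos'])
    line(p+.177*cy,feed=.08,until_force=25)
    ctrl.command_gripper(.03); st()
    p=np.array(ctrl.observe()['tcp_pos']); line(p+[0,0,.12])
go([.36,-.12,.28],0)
pic("top","t3",(210,110,490,310),2.85)
pic("side","s3",(220,145,400,315),3.5)
E
```

```text
q6 -1.33
line False 10.0 [0.4407 0.0139 0.0799] w 0.0451 F [ 0.4 -0.2  0.7] ff 0.0
grip 10.4 [0.44   0.0141 0.0797] w 0.0133 F [-1.8  0.9  4.6] ff 40.3
line False 12.8 [0.5021 0.1778 0.0797] w 0.0134 F [-1.1 -7.   4.5] ff 40.4
 13.1 [0.5014 0.1802 0.0788] w 0.0301 F [0.2 0.4 0.2] ff 0.0
line False 14.0 [0.5008 0.1801 0.1977] w 0.0299 F [-0.6 -0.5 -0.2] ff 0.0
q6 -0.5
```

View pics/t3.png

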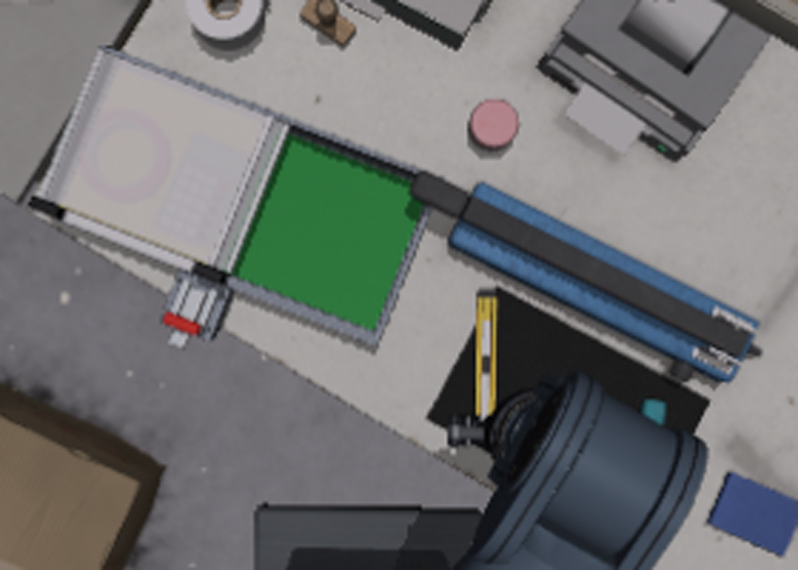

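View pics/s3.png

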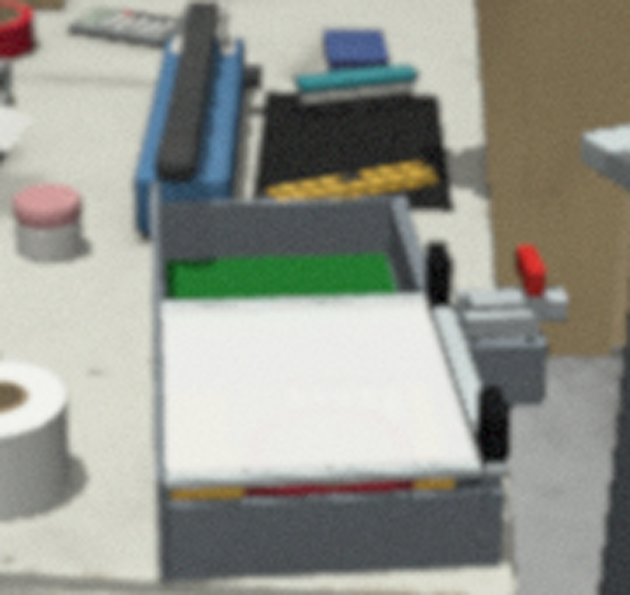

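The right cover is fully behind the left one and its tab is now at (208,272). The green floor's corners are at about (424,183), (377,332) and (237,275), and the cutter and stapler are unmoved. I'll refine the tool poses with a colour mask and the chest origin from the liner corners.

```bash
cat >> h.py <<'E'
def blob(img,n,lo,hi,box,zt):
    m=np.zeros(img.shape[:2],np.uint8); x0,y0,x1,y1=box
    m[y0:y1,x0:x1]=cv2.inRange(cv2.cvtColor(img,cv2.COLOR_BGR2HSV),lo,hi)[y0:y1,x0:x1]
    pts=np.argwhere(m)[:,::-1]
    W=np.array([atz(n,p,zt)[:2] for p in pts]).astype(np.float32)
    r=cv2.minAreaRect(W); b=cv2.boxPoints(r); e=sorted([(np.linalg.norm(b[i]-b[i-1]),i) for i in range(4)])
    v=b[e[3][1]]-b[e[3][1]-1]; v=v*np.sign(v[0])
    return len(pts),np.round(r[0],4),round(float(np.degrees(np.arctan2(v[1],v[0]))),1),np.round([e[3][0],e[0][0]],4)
YEL=((20,120,90),(35,255,255)); TEAL=((80,100,40),(100,255,255))
E
python3 - <<'E'
from h import *
a=cv2.imread("pics/top0.png")
print("cut",blob(a,"top",*YEL,(365,205,400,270),.016))
print("stap",blob(a,"top",*TEAL,(420,240,460,300),.036))
for p,l in(((424,183),(.085,-.19)),((377,332),(-.085,-.19)),((290,137),(.085,None))):
    w=atz("top",T(*p),.008)-O; print(l,w@cx,w@cy)
E
```

```text
cut (196, array([ 0.4075, -0.1193]), -0.7, array([0.1501, 0.0217], dtype=float32))
stap (336, array([ 0.3147, -0.2943]), -6.7, array([0.1192, 0.0265], dtype=float32))
(0.085, -0.19) 0.09963668893408671 -0.1813847805383986
(-0.085, -0.19) -0.07329813136823146 -0.19318488404078463
(0.085, None) 0.09320810371609944 -0.023696079394439382
```

```bash
python3 - <<'E'
import h; from h import *
h.O=np.array([.590,.151,0])
a=cv2.imread("pics/t3.png")
def d(pts,col):
    q=np.array([proj("top",[C(*p)])[0] for p in pts]); q=((q-[210,110]+.5)*2.85-.5)
    cv2.polylines(a,[np.round(q*8).astype(np.int32)],True,col,1,cv2.LINE_AA,3)
d([(.085,-.19,.008),(-.085,-.19,.008),(-.085,-.006,.008),(.085,-.006,.008)],(255,0,255))
d([(.1025,-.199,.069),(.1025,.199,.069)],(0,0,255))
d([(-.1025,-.199,.052),(-.1025,.199,.052),(.1025,.199,.052),(.1025,-.199,.052)],(255,255,0))
cv2.imwrite("pics/o3.png",cv2.resize(a[30:360,20:460],None,fx=1.8,fy=1.8))
E
```

```text
(no output)
```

View pics/o3.png

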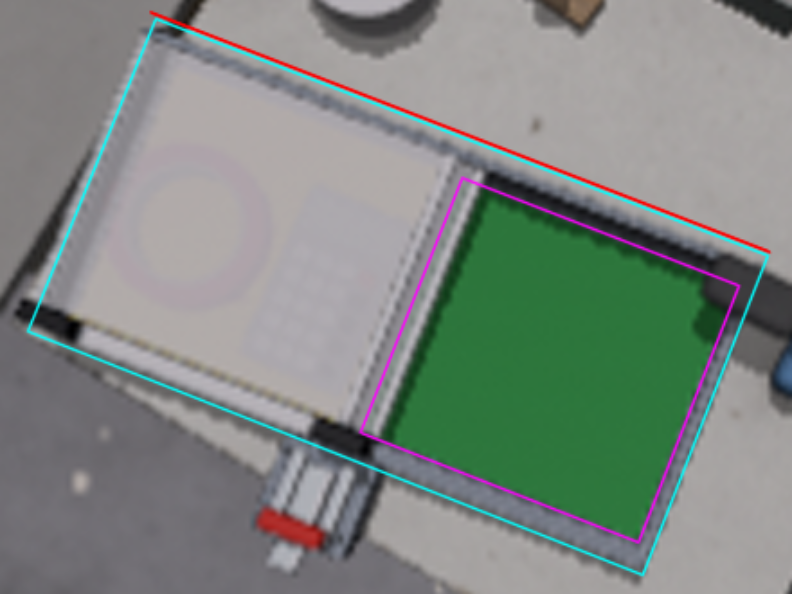

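The overlay fits to a few mm: the right end and front match, and the back is about 6 mm short. I'll take O shifted 3 mm forward, which leaves enough margin. Next is grasping the cutter.

```bash
sed -i 's/^O=.*/O=np.array([.587,.152,0])/' h.py; python3 - <<'E'
from h import *
p=np.array([.4075,-.1193,0])
ctrl.command_gripper(.05,40)
y=go(p+[0,0,.12],np.deg2rad(-.7)); 
hit=line(p+[0,0,.005],feed=.08,until_force=6)
ctrl.command_gripper(.005,40); st("grip")
s=np.array(ctrl.observe()['tcp_pos']); print("z0",s[2],"yaw",y)
line(s+[0,0,.05],feed=.1)
pic("top","t4",(330,180,480,300),4)
E
```

```text
q6 -0.43
line False 18.1 [ 0.4081 -0.1196  0.0057] w 0.05 F [0.7 0.1 0.3] ff 0.0
grip 18.4 [ 0.4081 -0.1196  0.0056] w 0.0206 F [ 0.5 -0.3  2.1] ff 40.8
z0 0.0056223896494525145 yaw 3.1293753488258327
line False 19.1 [ 0.4077 -0.1194  0.0552] w 0.0208 F [ 0.4  0.3 -0.9] ff 40.4
```

View pics/t4.png

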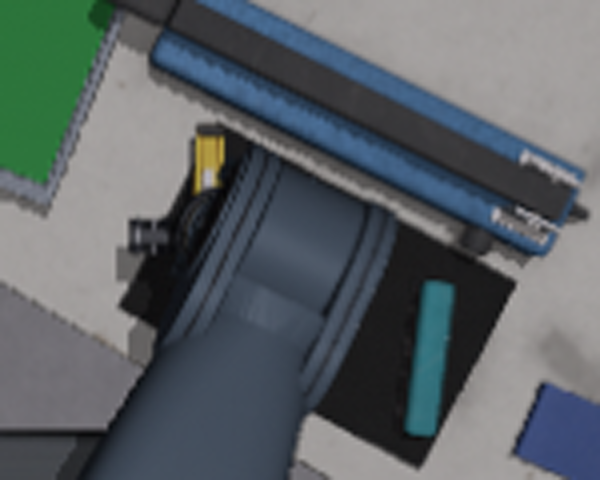

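The cutter is held and lifted, with its yellow end at (208,160). A black tip at (208,130) means its middle is about 5 mm farther out than the grip point, so I'll allow for that when placing it.

```bash
python3 - <<'E'
from h import *
A=CY+np.deg2rad(28); d=np.array([np.cos(A),np.sin(A),0])
s=np.array(ctrl.observe()['tcp_pos']); line(s+[0,0,.14])
t=C(0,-.078,0)-.005*d
go(t+[0,0,.2],A); line(t+[0,0,.085],feed=.1)
pic("top","t5",(270,140,390,230),5); pic("side","s5",(220,145,400,315),3.5)
E
```

```text
line False 20.2 [ 0.4068 -0.119   0.1936] w 0.0209 F [ 0.6  0.  -1.3] ff 40.4
q6 -0.11
line False 22.5 [0.5554 0.0784 0.086 ] w 0.0209 F [ 0.3  0.3 -0.4] ff 40.4
```

View pics/t5.png

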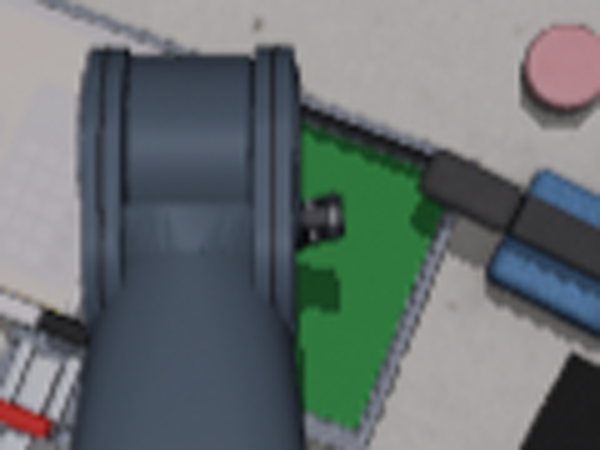

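View pics/s5.png

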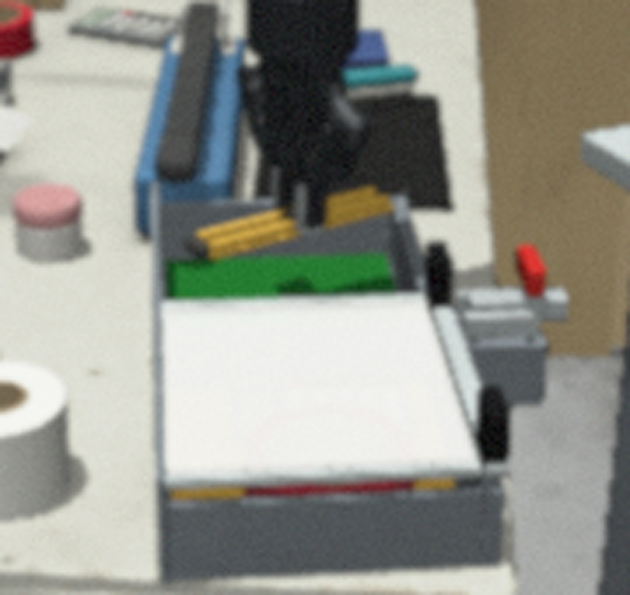

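```bash
python3 - <<'E'
from h import *
for p in((196,246),(391,203)):
    w=atz("side",S(*p),.088); print(w,(w-O)@cx,(w-O)@cy)
for p in((165,297),(395,297),(160,196),(393,198)): print(p,[round(float((atz("side",S(*p),z)-O)@cx),4) for z in(.008,.052,.069)])
E
```

```text
[0.63284656 0.08229974 0.088     ] 0.06743856491600635 -0.04911285846263472
[0.48063193 0.07476619 0.088     ] -0.07239277275296196 -0.10972015519939617
(165, 297) [0.0883, 0.0888, 0.0891]
(395, 297) [-0.0794, -0.0659, -0.0606]
(160, 196) [0.0893, 0.0898, 0.0899]
(393, 198) [-0.103, -0.0876, -0.0817]
```

The cutter's ends sit at chest x of about -0.072 and +0.067, inside walls at about ±0.088, so I'll lower it and fetch the stapler view.

```bash
python3 - <<'E'
from h import *
s=np.array(ctrl.observe()['tcp_pos']); s[2]=.0115
line(s,feed=.06,until_force=5)
ctrl.command_gripper(.034); st("open")
s=np.array(ctrl.observe()['tcp_pos']); line([s[0],s[1],.2])
go([.36,.02,.28],0)
pic("top","t6",(260,120,480,300),3.3)
a=ctrl.read_camera("top")[:,:,::-1].copy()
print("stap",blob(a,"top",*TEAL,(360,200,500,320),.036))
print("cut",blob(a,"top",*YEL,(285,140,365,235),.022))
E
```

```text
line True 23.8 [0.5549 0.0784 0.0117] w 0.0205 F [-0.3  1.   4.9] ff 41.0
open 24.0 [0.5525 0.0783 0.0091] w 0.034 F [0.4 0.  0.1] ff 0.0
line False 25.5 [0.5518 0.0783 0.1987] w 0.0336 F [-0.1 -1.1 -1. ] ff 0.0
q6 -0.13
stap (336, array([ 0.3148, -0.2941]), -6.7, array([0.1192, 0.0269], dtype=float32))
cut (198, array([0.5658, 0.0549]), 14.0, array([0.1497, 0.0217], dtype=float32))
```

View pics/t6.png

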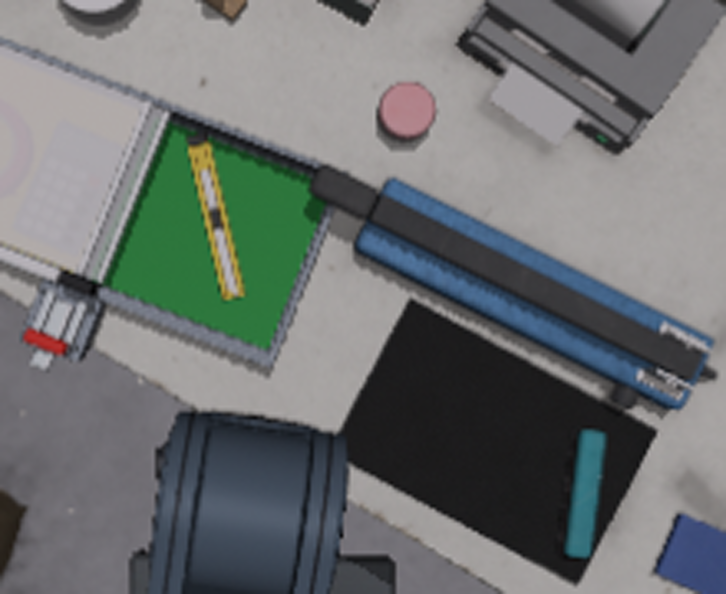

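The cutter was knocked after release and now lies at (0.566,0.055), yaw 14°. It is still on the green but diagonal across the middle, so the stapler won't fit beside it. I'll regrasp it and set it back in the planned place.

```bash
python3 - <<'E'
from h import *
A=CY+np.deg2rad(28); d=np.array([np.cos(A),np.sin(A),0])
p=np.array([.5658,.0549,0]); 
ctrl.command_gripper(.045,40)
go(p+[0,0,.15],np.deg2rad(14))
line(p+[0,0,.0125],feed=.08,until_force=6)
ctrl.command_gripper(.005,40); st("grip")
z=ctrl.observe()['tcp_pos'][2]
line(p+[0,0,.085],feed=.1)
t=C(0,-.078,0)-.005*d
go(t+[0,0,.085],A)
line(t+[0,0,z],feed=.06,until_force=5)
ctrl.command_gripper(.034); st("open")
s=np.array(ctrl.observe()['tcp_pos']); line([s[0],s[1],.2])
go([.36,.02,.28],0)
a=ctrl.read_camera("top")[:,:,::-1].copy(); cv2.imwrite("pics/t7.png",a)
print("stap",blob(a,"top",*TEAL,(360,200,500,320),.036))
print("cut",blob(a,"top",*YEL,(285,140,365,235),.022))
E
```

```text
q6 -0.27
line False 29.5 [0.5664 0.0549 0.0132] w 0.0449 F [ 0.6 -1.  -0.6] ff 0.0
grip 29.9 [0.5664 0.0549 0.0131] w 0.0207 F [0.7 0.5 1.8] ff 40.6
line False 30.7 [0.5652 0.0549 0.0842] w 0.0208 F [-0.1  0.2 -0.3] ff 40.3
q6 -0.11
line True 32.2 [0.554  0.0783 0.0131] w 0.0204 F [ 0.4 -0.7  4.3] ff 40.9
open 32.5 [0.5516 0.0783 0.0106] w 0.0337 F [-1.2 -0.3 -0.9] ff 0.0
line False 33.9 [0.551  0.0783 0.1987] w 0.0341 F [ 0.7 -0.  -0.5] ff 0.0
q6 -0.13
stap (337, array([ 0.3148, -0.2941]), -6.7, array([0.1192, 0.0269], dtype=float32))
cut (195, array([0.5534, 0.0784]), 7.4, array([0.1496, 0.0214], dtype=float32))
```

The cutter is back at (0.553,0.078), yaw 7.4°, as planned. Next is the stapler.

```bash
python3 - <<'E'
from h import *
A=CY+np.deg2rad(28)
p=np.array([.3148,-.2941,0])
ctrl.command_gripper(.05,40)
go(p+[0,0,.15],np.deg2rad(-6.7))
hit=line(p+[0,0,.012],feed=.08,until_force=6)
ctrl.command_gripper(.005,40); st("grip")
z=ctrl.observe()['tcp_pos'][2]
line(p+[0,0,.2],feed=.15)
t=C(.012,-.136,0)
go(t+[0,0,.2],A)
line(t+[0,0,.09],feed=.1)
r=line(t+[0,0,z+.006],feed=.06,until_force=5)
if True:
    ctrl.command_gripper(.040); st("open")
    s=np.array(ctrl.observe()['tcp_pos']); line([s[0],s[1],.2])
    go([.36,.02,.28],0)
pic("top","t8",(260,120,480,300),3.3)
a=ctrl.read_camera("top")[:,:,::-1].copy()
print("stap",blob(a,"top",*TEAL,(285,140,500,320),.044))
print("cut",blob(a,"top",*YEL,(285,140,365,235),.022))
E
```

```text
q6 -0.79
line False 38.3 [ 0.3152 -0.2945  0.0126] w 0.0501 F [ 0.6 -0.4 -0.1] ff 0.0
grip 38.6 [ 0.3151 -0.2945  0.0125] w 0.024 F [-0.  -0.6  2.6] ff 39.6
line False 40.0 [ 0.3144 -0.2935  0.1988] w 0.0242 F [-0.2 -0.3 -1.6] ff 39.3
q6 -0.21
line False 42.7 [0.5511 0.0204 0.091 ] w 0.0243 F [ 0.3  0.1 -0.6] ff 39.3
line False 44.0 [0.5509 0.0204 0.0189] w 0.0242 F [ 0.8  0.4 -0.9] ff 39.3
open 44.4 [0.5508 0.0204 0.0189] w 0.0404 F [ 0.1  0.3 -0.3] ff 0.0
line False 45.7 [0.5501 0.0205 0.1987] w 0.0399 F [ 0.6  0.8 -0.7] ff 0.0
q6 -0.13
stap (312, array([0.5489, 0.0205]), 7.5, array([0.1201, 0.025 ], dtype=float32))
cut (193, array([0.5534, 0.0784]), 7.4, array([0.1496, 0.0215], dtype=float32))
```

View pics/t8.png

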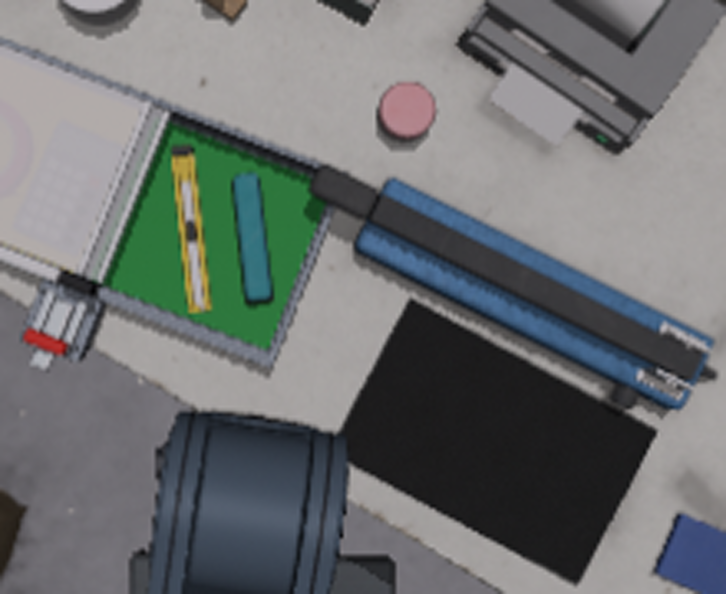

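Both tools lie flat on the green, the cutter at (190,232) and the stapler at (252,238), and the mat is empty. Now I'll shut the cover and push the bolt home.

```bash
python3 - <<'E'
from h import *
g=np.array([.5015,.178,0])
go(g+[0,0,.2],CY+np.pi/2)
ctrl.command_gripper(.035,40)
if not line(g+[0,0,.079],feed=.1,until_force=8):
    ctrl.command_gripper(.005,40); st("grip")
    p=np.array(ctrl.observe()['tcp_pos'])
    line(p-.179*cy,feed=.08,until_force=25)
    ctrl.command_gripper(.035); st()
    p=np.array(ctrl.observe()['tcp_pos']); line(p+[0,0,.12])
    g=np.array([.4477,.2055,0])
    go(g+[0,0,.2],CY+np.pi/2)
    if not line(g+[0,0,.079],feed=.1,until_force=8):
        ctrl.command_gripper(.005,40); st("grip")
        p=np.array(ctrl.observe()['tcp_pos'])
        line(p+.0305*cx,feed=.04,until_force=25)
        ctrl.command_gripper(.035); st()
        p=np.array(ctrl.observe()['tcp_pos']); line(p+[0,0,.12])
go([.36,-.15,.28],0)
pic("top","t9",(210,110,490,310),2.85)
E
```

```text
q6 -1.0
line False 49.1 [0.5022 0.1782 0.08  ] w 0.035 F [-0.  -0.2  0.3] ff 0.0
grip 49.5 [0.5022 0.1781 0.08  ] w 0.0128 F [-0.4 -0.1  3.1] ff 41.0
line False 51.8 [0.4401 0.0144 0.0799] w 0.0131 F [ 3.5 12.7  2.7] ff 41.0
 52.2 [0.4382 0.01   0.0791] w 0.0351 F [-0.1 -0.7 -0.2] ff 0.0
line False 53.1 [0.4376 0.0101 0.198 ] w 0.0347 F [-0.1  0.3 -0.6] ff 0.0
q6 -0.92
line False 55.3 [0.4484 0.2057 0.08  ] w 0.0352 F [0.1 0.3 0.5] ff 0.0
grip 55.6 [0.4485 0.2056 0.0799] w 0.0129 F [ 0.5 -0.7  3.3] ff 41.8
line False 56.5 [0.4747 0.1956 0.0799] w 0.0131 F [-8.   2.   8.7] ff 42.7
 56.9 [0.4772 0.1946 0.0793] w 0.0353 F [-0.9 -0.1  0.5] ff 0.0
line False 57.8 [0.4767 0.1944 0.1981] w 0.035 F [-0.3 -0.2 -0.8] ff 0.0
q6 -0.57
```

View pics/t9.png

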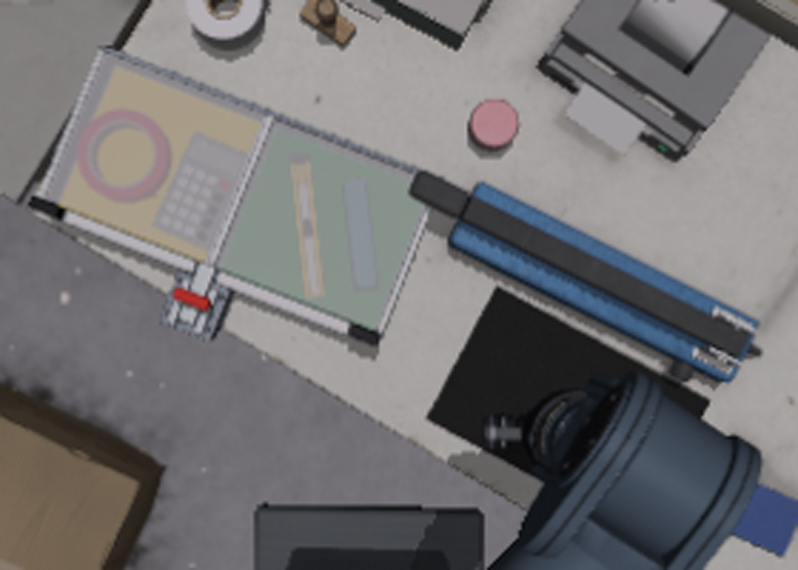

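The cover is shut with its tab back at (365,333), the bolt grip is back at (191,299), and both tools show through the cover. I'm handing the job in.

```bash
python3 -c "
from plant import ctrl
print(ctrl.finish_job())"
```

```text
the job is handed in; nothing more can be done
None
```

The yellow cutter and the stapler (no red cutter was out) now lie in the green compartment, the cover is shut, the bolt is pushed home, and the job is handed in; no verdict came back.

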